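Seat a drive in the test nest and hold the contact handle at the mark

TASK

On the drive test nest, slide the drive caddy along its channel and under the bridge until it is fully home against the end stop. Then pull the spring-return handle straight out until its pointer lines up with the line on the mark clip, and keep it there: the program finishes while still holding the handle at the mark, because the spring would pull it back. Leave the other things on the bench where they are.

Things in the scene. Friction and masses are not known exactly. Their poses are not given: they have to be found in the camera images.
- fixture: Drive test nest, fixed to the bench: aluminium plate spanning its x -130..+100, y -145..+145 mm, top at z = 12 mm. Origin at bench level; at yaw 0 x points away from the robot, y to its left; 'nest' offsets below are in this frame (mm). A scale rail (top z 20) runs along x at y -48..-16, x -125..-5. Channel, bridge and handle stand on the plate.
- channel_end (a point): Closed end of the nest's channel, on its floor at the end stop's face: nest (45, -130, 12). The channel runs straight along y, open at the +y end (y = +135), 74 mm wide, centred on x = 45; its side walls are 8 mm thick, tops at z = 30.
- bridge (a point): Middle of the top of the black bridge (overhang) over the channel's closed end: nest (45, -105, 56). It spans y -130..-80, x 0..90, underside z 32, top z 56: the caddy's deck fits under it, its tab does not.
- caddy: Loose drive caddy, about 0.25 kg, in the channel: dark block 70 (its x) x 100 (its y) x 15 mm high with a grey upright tab on its tail. Origin: centre of the underside; axes as the nest's. Nose at its y = -50. Tab: at x 0, y +45, 34 wide (x), 10 thick (y), z 15..61. Starts short of the bridge; when home its origin is at nest y = -80 and the tab's near face is 40 mm from the bridge.
- handle: Spring-return handle; slides along nest x, pulled out towards nest -x (to the robot). Origin at bench level under the grip's middle, at rest at nest (-50, -105). Grip: upright black plate 14 thick (x), 44 wide (y), z 20..95. A 12 mm drawbar (z 36..48) runs from it in +x into the bridge, 43 mm behind the grip. Spring: 5 N at rest, +1.2 N per 10 mm of pull; travel 75 mm.
- caddy_nose (a point): Middle of the caddy's nose face (7.5 mm above its underside); it meets the end stop at y = -130 mm of the nest.
- pointer_tip (a point): Top of the tip of the handle's black pointer, a 4 mm thick bar that sticks out 32 mm to +y from the grip; same x as the middle of the grip, 54 mm to +y of it, z = 29 mm.
- mark_line (a point): The mark: end nearest to the pointer of the dark line across the top of the mark clip, an aluminium block 16 x 30 x 12 mm fixed on the scale rail (z = 32 mm), 28 to 52 mm from the pointer's rest position towards the nest's -x (it differs each time). Axes as the nest's.
- laptop: Bystander: laptop 340 x 235 x 24 mm lying flat at the robot's right. Origin: centre of the underside.
- screwdriver: Bystander: screwdriver, 190 mm, lying to the -y side of the nest.
- bare_drive: Bystander: flat bare drive 70 x 100 x 7 mm without a tab, on the bench to the +y side of the nest. Origin: centre of the underside.
- module_tray: Bystander: clear tray of memory modules 170 x 100 x 30 mm at the robot's left. Origin: centre of the underside.
- screw_dish: Bystander: steel dish, 60 mm across, 18 mm high, on the nest's plate. Origin: centre of the underside.
- heat_sink: Bystander: finned aluminium heat sink 34 x 34 x 14 mm on the nest's plate. Origin: centre of the underside.
- brush: Bystander: brush, 170 mm, lying beyond the nest.
Things that resemble listed ones, but are neither listed nor needed, are in the scene too. Of the things like the caddy, leave any that is brown or pink; of the rest the smaller one is meant.

How it is judged:
On the way, in this order (a step that is already met when the one before it is completed fails the run):
1. the caddy is home against the end stop (y of caddy_nose in the frame of fixture below -0.125 m and x of caddy_nose in the frame of fixture between 0.037 and 0.053 m and z of caddy_nose in the frame of fixture below 0.026 m and angle between the y axis of caddy and the y axis of fixture, either way round below 0.09 rad and angle between caddy's own z axis and vertical below 0.08 rad), for 0.2 s.
2. the handle is held with its pointer at the mark, the caddy still home (all of step 1 and x of pointer_tip in the frame of mark_line between -0.005 and 0.005 m and contact force between any of the fingers, the arm and handle above 2.5 N), for 0.3 s.
At the end, for the whole second after the job is handed in: The caddy lies flat in the channel with its nose within 5 mm of the end stop, and the robot still holds the handle (contact over 2.5 N) at rest with its pointer within 5 mm of the line on the mark clip (all of step 2 and linear speed of handle below 0.01 m/s and linear speed of caddy below 0.02 m/s); the arm keeps its last pose, push and grip.
It fails at once if one of the other things on the bench is shifted by more than 25 mm (distance of any of laptop, screwdriver, bare_drive, module_tray, screw_dish, heat_sink, brush from where it was at the start of the episode above 0.025 m).
It also fails if it takes over 50 s, if anything falls off the work surface, if the arm or the gripper's body presses on something with over 40 N, if the wrist force passes 120 N, or if a joint passes its speed limit or range.

ROBOT

A 6-joint arm with a two-finger parallel gripper is mounted at the origin on the work surface. World frame = base frame: x ahead of the robot, y to its left, z up, the work surface at z = 0. Lengths are in m, angles in rad, forces in N, time in s.
With the tool pointing down it reaches from about 0.375 to 0.975 m from the base axis. Payload 3.8 kg.
Tool frame: the origin (TCP) lies where the fingers leave the gripper's body, on its centre line; the fingertips stand 73 mm ahead of it and the grasp point (between the pads) lies 54 mm ahead of it; z points along the fingers, y is the line along which they close (so a half turn about z gives the same grasp; the last joint's range is limited). The gripper opens to 85 mm and grips with 20 to 120 N. Pads are 22 mm wide; open, the fingers measure 114 mm over their backs; the gripper's body (76 mm by 85 mm) begins 54 mm behind the grasp point. The pads swing forward as they close: fully open they stand 13 mm farther back than shut.
Start: joints at [1.242, 0.264, 1.604, -0, 1.274, -0.037], TCP at [0.194, 0.646, 0.304] pointing down, gripper open.
Joint ranges: [-2.63, 2.63], [-0.94, 2.18], [0.31, 2.57], [-1.31, 4.45], [0, 2.66], [-2.55, 2.55]. Speed limits (rad/s): [2.57, 2.57, 3.14, 3.14, 3.14, 3.14].

INTERFACE

Orientations are given as a rotation vector (axis times angle).
In Python, from workcell import read_state, viewer, bot gives the robot as it stands.
- The arm moves only by the tool jog_arm, never from a script. Its argument "increments" is a list that holds one entry, the list of rows, each a list of 7 numbers: the shift along the tool's x, y, z in units of 30 mm (1.0 is 30 mm), then the turn, a rotation vector about the tool's x, y, z in units of 6 degrees (1.0 is 6 degrees), then the opening, from -1 (shut) to 1 (fully open). A call has exactly 5 rows; each row shifts and turns the commanded pose from where the row before left it, along the tool's axes as they then stand; what a row does not reach is not made up. A row lasts 1/12 s, in which the tool goes at most 41.7 mm and 7.16 degrees, less where a joint would pass 70% of its speed; a pose out of reach is approached as far as the arm can. A call is refused whole if a number of a shift passes 1 or a number of a turn 1, either way. A call with a gripper value outside its range is refused whole. The fingers move at their own pace and stop on an object; "force" is the grip in N (left out, the last holds). Time passes only in rows, so rows that do not move let the fingers close, or fill a call up. It gives the time, the measured TCP pose, the force, the opening and the grip force at its end, in the units of the state.
- read_state(): the state, without advancing time (a new reading comes with each control period).
- viewer.read_camera(name): name is "scene" or "top" or "wrist"; returns (picture, depth): 384x512x3 uint8, blue, green, red; 384x512 float32, m along the optical axis (not along the pixel's ray), 0 where there is no reading.
- viewer.camera_params(name): a dict with "fx", "fy", "cx", "cy" (pixels), "R" (3x3) and "t" (3): a world point X has camera coordinates R X + t; the wrist camera has in their place "hand_eye" (4x4, takes a point from camera to tool coordinates, whose origin is the TCP and whose axes are the flange's). Camera axes: x right, y down, z forward; pixel columns grow to the right and rows downward; lengths in m; the calibration is good to about 2 mm. A picture is of the moment at which its call begins: read the wrist's pose just before it. camera_params takes no time and is no camera call.
- bot.finish_job(): hands the job in; it is judged then, once.
The state is a dict: "time": time; "q": joint angles; "joint_vel": joint speeds; "joint_torque": joint torques, N m; "tool_pos": TCP position; "tcp_rot": TCP orientation; "wrist_force": force on the tool from outside, world axes, zero at the start; "torque": the same for the moment, N m; "width": opening from 0.0 (shut) to 1.0 (fully open); "grip_force": force on a finger pad.
Only numpy, scipy, OpenCV 4.12 (cv2) and the standard library are available. Lean on these libraries where they do the work, as an engineer would, in place of code of your own. Each camera call takes 0.05 s, during which the arm holds its last target. There are 200 camera calls.

## Working session

There is one attempt and no reset: what is moved stays moved. The work goes in short steps, Python scripts to look and compute and a tool call to move; the robot and the scene stay as the last step left them, time stands still between calls to the robot, and variables do not carry over. Pictures are saved under pics/ and viewed, at most 10 in all, crops included, and the job is handed in when it is done.

Besides the shell and the picture viewer there is one more tool, called after "Request:" as a command line: name --argument value ..., lists and objects as JSON in quotes. jog_arm: Moves the arm, as the interface text tells. Its arguments: {"type":"object","properties":{"increments":{"type":"array","items":{"type":"array","items":{"type":"array","items":{"type":"number"}}}},"force":{"type":"number"}},"required":["increments"]}

```bash
ls; mkdir -p pics; cat > h.py <<'E'
import numpy as np, cv2
from workcell import read_state, viewer, bot
def snap(n):
    s=read_state(); im,d=viewer.read_camera(n); np.savez(f'pics/{n}.npz',im=im,d=d,p=s['tool_pos'],r=s['tcp_rot']); return im,d
def w(n,u,v,z=None):
    P=viewer.camera_params(n); f=np.load(f'pics/{n}.npz'); d=f['d']
    R,t=np.array(P['R']),np.array(P['t'])
    ray=np.array([(u-P['cx'])/P['fx'],(v-P['cy'])/P['fy'],1])
    if z is None:
        p=d[max(0,int(v)-1):int(v)+2,max(0,int(u)-1):int(u)+2]; k=np.median(p[p>0])
    else:
        c=-R.T@t; k=(z-c[2])/(R.T@ray)[2]
    return R.T@(ray*k-t)
E
python3 - <<'E'
from h import *
s=read_state(); print({k:np.round(v,3) for k,v in s.items()})
a,_=snap('top'); b,_=snap('scene')
cv2.imwrite('pics/top.png',cv2.resize(a,(800,600),interpolation=cv2.INTER_CUBIC)); cv2.imwrite('pics/scene.png',cv2.resize(b,(800,600),interpolation=cv2.INTER_CUBIC))
for n in('top','scene'): print(viewer.camera_params(n))
E
```

```text
pics
{'time': np.float64(0.0), 'q': array([ 1.242,  0.265,  1.605, -0.   ,  1.274, -0.037]), 'joint_vel': array([ 0.002, -0.   , -0.   ,  0.001, -0.   , -0.   ]), 'joint_torque': array([-1.0000e-03, -5.1512e+01, -3.6731e+01,  0.0000e+00,  1.3000e-02,
        0.0000e+00]), 'tool_pos': array([0.194, 0.646, 0.303]), 'tcp_rot': array([-4.570e-01, -3.108e+00,  3.000e-03]), 'wrist_force': array([ 0.3  ,  0.167, -0.124]), 'torque': array([-0.012, -0.026, -0.001]), 'grip_force': np.float64(0.0), 'width': np.float64(1.004)}
{'fx': 393.204029119349, 'fy': 393.204029119349, 'cx': 254.1291309546271, 'cy': 189.90615478625492, 'R': array([[ 0.02527384, -0.99963823, -0.00920005],
       [-0.99081913, -0.0238261 , -0.13307802],
       [ 0.13281068,  0.01247898, -0.99106286]]), 't': array([-0.01923609,  0.53574835,  1.17437577])}
{'fx': 355.44197489574515, 'fy': 355.44197489574515, 'cx': 260.8960767010431, 'cy': 189.4294679209, 'R': array([[ 0.30171407,  0.95313111, -0.0225765 ],
       [ 0.56596689, -0.19811281, -0.80027045],
       [-0.76723536,  0.22867531, -0.59921408]]), 't': array([-0.1403523 , -0.26285896,  1.61501337])}
```

View pics/top.png

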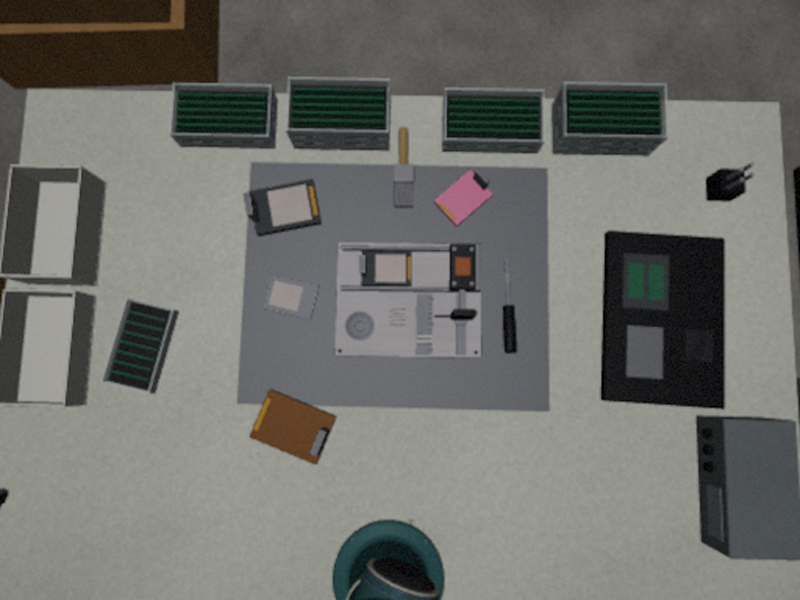

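View pics/scene.png

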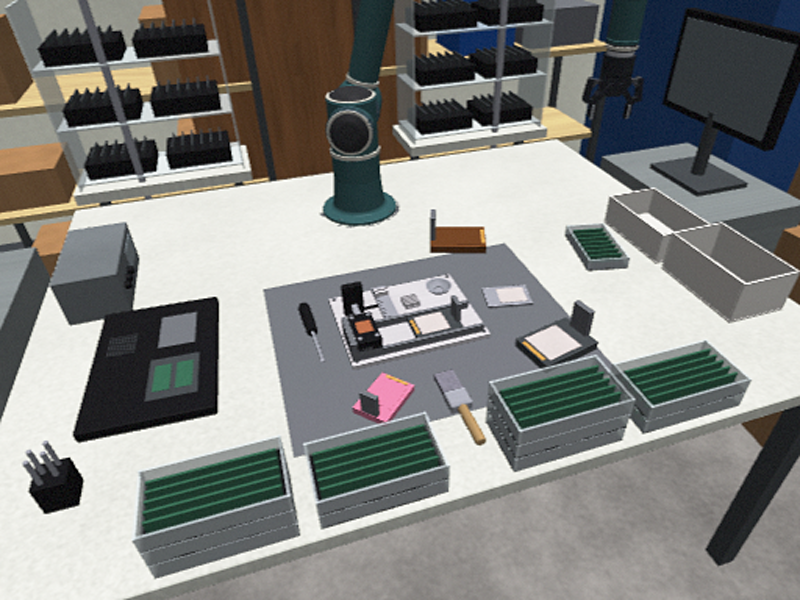

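Top picture (800x600): nest plate at (337–482, 243–357). Caddy look-alikes are the dark one in the channel (388,268), a larger dark one (285,205), brown (293,427), pink (463,197) and the tabless bare drive (290,297). I choose the smaller dark one in the channel. Next is a close crop to check it.

```bash
python3 - <<'E'
from h import *
a=np.load('pics/top.npz')['im']
c=a[148:236,207:317]; cv2.imwrite('pics/topcrop.png',cv2.resize(c,None,fx=7,fy=6.8,interpolation=cv2.INTER_CUBIC))
E
```

```text
(no output)
```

View pics/topcrop.png

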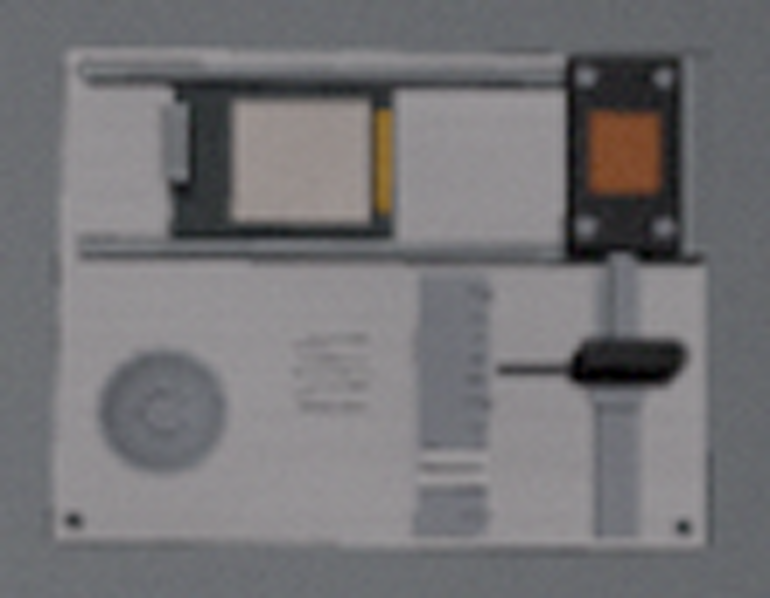

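The crop shows the dark caddy with its grey tab at (175,143) in the channel, nose at (393,160) short of the bridge (625,155). The pointer tip is at (498,370), the mark line at (480,467), and the plate corners at (67,50), (55,545) and (705,548).

```bash
cat >> h.py <<'E'
def cw(u,v,z): return w('top',u/7+207-.5+.07,v/6.8+148-.5+.07,z)
E
python3 - <<'E'
from h import *
from scipy.optimize import least_squares
obs=[((67,50),(100,145),12),((55,545),(-130,145),12),((705,548),(-130,-145),12),((567,55),(90,-80),56),((683,57),(90,-130),56),((567,257),(0,-80),56),((683,257),(0,-130),56)]
M=np.array([cw(*p,z/1e3)[:2] for p,_,z in obs]); L=np.array([l for _,l,_ in obs])/1e3
def T(q,l): c,s=np.cos(q[2]),np.sin(q[2]); return np.array(l)@np.array([[c,s],[-s,c]])+q[:2]
r=least_squares(lambda q:(T(q,L)-M).ravel(),[.5,0,0]); print('nest',r.x, (r.fun*1e3).round(1))
np.save('nest.npy',r.x)
def inv(q,p): c,s=np.cos(q[2]),np.sin(q[2]); return (p[:2]-q[:2])@np.array([[c,-s],[s,c]])
for n,u,v,z in [('tip',498,370,.029),('mark',480,467,.032),('clipR',487,467,.032),('griptop',628,352,.095),('tabtop_L',165,143,.073),('tabtop_R',187,143,.073),('tab f',177,100,.073),('tab n',177,182,.073),('noseT',393,160,.027),('tailT',172,210,.027),('dish',162,410,.03)]:
    p=cw(u,v,z); print(n,p.round(4),(inv(r.x,p)*1e3).round(1))
for n,u,v in [('bridge',625,240),('deck',300,160),('plate',480,160),('tab',175,143),('grip',628,350),('clip',452,480)]:
    print(n,w('top',u/7+207,v/6.8+148).round(4))
E
```

```text
nest [ 0.55005513 -0.02756763  0.01321021] [-0.4  0.9  0.1  1.3 -1.8 -1.1 -0.4 -0.5  0.   0.1  1.5 -0.4  0.9 -0.3]
tip [ 0.5012 -0.0795  0.029 ] [-49.5 -51.3]
mark [ 0.4569 -0.0723  0.032 ] [-93.8 -43.5]
clipR [ 0.4569 -0.0753  0.032 ] [-93.7 -46.5]
griptop [ 0.5034 -0.1302  0.095 ] [ -48. -102.]
tabtop_L [0.5939 0.0672 0.073 ] [45.1 94.2]
tabtop_R [0.5941 0.0578 0.073 ] [45.2 84.8]
tab f [0.6134 0.0627 0.073 ] [64.5 89.4]
tab n [0.5766 0.0615 0.073 ] [27.7 88.7]
noseT [ 0.597  -0.0312  0.027 ] [46.9 -4.2]
tailT [0.5715 0.0666 0.027 ] [22.7 93.8]
dish [0.4793 0.0677 0.03  ] [-69.5  96.2]
bridge [ 0.5566 -0.1334  0.0561]
deck [0.5948 0.0089 0.0268]
plate [ 0.5994 -0.0719  0.0119]
tab [0.5928 0.0616 0.0726]
grip [ 0.503  -0.1315  0.0953]
clip [ 0.4497 -0.0616  0.0281]
```

```bash
cat >> h.py <<'E'
from scipy.spatial.transform import Rotation as Ro
Q=np.load('nest.npy')
def n2w(x,y,z): c,s=np.cos(Q[2]),np.sin(Q[2]); return np.array([Q[0]+(c*x-s*y)/1e3,Q[1]+(s*x+c*y)/1e3,z/1e3])
RG=Ro.from_matrix(np.array([[-np.sin(Q[2]),np.cos(Q[2]),0],[np.cos(Q[2]),np.sin(Q[2]),0],[0,0,-1]]).T)
def need(x,y,z):
    "tool-axis units still to go to nest (mm) TCP target, tool y along nest x"
    s=read_state(); R=Ro.from_rotvec(s['tcp_rot'])
    rv=(R.inv()*RG).as_rotvec(degrees=True)/6
    d=R.inv().apply(n2w(x,y,z)-s['tool_pos'])*1e3/30
    c,sn=np.cos(Q[2]),np.sin(Q[2]); p=(s['tool_pos'][:2]-Q[:2])@np.array([[c,-sn],[sn,c]])*1e3
    print('t',s['time'].round(2),'nest',p.round(1),'z',(s['tool_pos'][2]*1e3).round(1),'shift',d.round(2),'turn',rv.round(2),'F',s['wrist_force'].round(1),'w',round(float(s['width']),3),'g',s['grip_force'].round(1))
    return d,rv
E
python3 - <<'E'
from h import *
d,rv=need(45,125,180)
s=read_state(); R=Ro.from_rotvec(s['tcp_rot']); D=(n2w(45,125,180)-s['tool_pos'])/25/.03
for k in range(5):
    Rk=R*Ro.from_rotvec(rv*6*(5*k+2)/25,degrees=True); print(k,Rk.inv().apply(D).round(2),(rv/25).round(2))
E
```

```text
Traceback (most recent call last):
  File "h.py", line 25, in need
    print('t',s['time'].round(2),'nest',p.round(1),'z',(s['tool_pos'][2]*1e3).round(1),'shift',d.round(2),'turn',rv.round(2),'F',s['wrist_force'].round(1),'w',round(float(s['width']),3),'g',s['grip_force'].round(1))
              ^^^^^^^^^^^^^^^
AttributeError: 'float' object has no attribute 'round'
```

```bash
sed -i "s/s\['time'\].round(2)/round(float(s['time']),2)/; s/s\['grip_force'\].round(1)/round(float(s['grip_force']),1)/" h.py
python3 - <<'E'
from h import *
d,rv=need(45,125,180)
s=read_state(); R=Ro.from_rotvec(s['tcp_rot']); D=(n2w(45,125,180)-s['tool_pos'])/25/.03
for k in range(5):
    Rk=R*Ro.from_rotvec(rv*6*(5*k+2)/25,degrees=True); print(k,Rk.inv().apply(D).round(2),(rv/25).round(2))
E
```

```text
t 0.1 nest [-347.1  678.2] z 302.7 shift [-18.   -13.66   4.12] turn [-2.000e-02  1.000e-02  1.209e+01] F [0.3 0.2 0. ] w 1.001 g 0.0
0 [-0.77 -0.47  0.16] [-0.    0.    0.48]
1 [-0.87 -0.26  0.16] [-0.    0.    0.48]
2 [-0.9  -0.04  0.16] [-0.    0.    0.48]
3 [-0.88  0.19  0.16] [-0.    0.    0.48]
4 [-0.81  0.41  0.16] [-0.    0.    0.48]
```

Request:
jog_arm --increments '[[[-0.77,-0.47,0.16,0,0,0.48,-1],[-0.77,-0.47,0.16,0,0,0.48,-1],[-0.77,-0.47,0.16,0,0,0.48,-1],[-0.77,-0.47,0.16,0,0,0.48,-1],[-0.77,-0.47,0.16,0,0,0.48,-1]]]' --force 40

```text
time: 0.52
tool_pos: [0.2742, 0.5362, 0.2789]
tcp_rot: [-0.846, -3.025, 0.002]
wrist_force: [0.6, -0.5, -0.7]
width: 0.298
grip_force: 0.0
```

Request:
jog_arm --increments '[[[-0.87,-0.26,0.16,0,0,0.48,-1],[-0.87,-0.26,0.16,0,0,0.48,-1],[-0.87,-0.26,0.16,0,0,0.48,-1],[-0.87,-0.26,0.16,0,0,0.48,-1],[-0.87,-0.26,0.16,0,0,0.48,-1]]]'

```text
time: 0.93
tool_pos: [0.3551, 0.4269, 0.2552]
tcp_rot: [-1.219, -2.895, 0.001]
wrist_force: [0.6, -0.0, 0.4]
width: -0.001
grip_force: 0.0
```

Request:
jog_arm --increments '[[[-0.9,-0.04,0.16,0,0,0.48,-1],[-0.9,-0.04,0.16,0,0,0.48,-1],[-0.9,-0.04,0.16,0,0,0.48,-1],[-0.9,-0.04,0.16,0,0,0.48,-1],[-0.9,-0.04,0.16,0,0,0.48,-1]]]'

```text
time: 1.35
tool_pos: [0.4346, 0.3181, 0.2313]
tcp_rot: [-1.572, -2.72, 0.001]
wrist_force: [1.1, 0.4, -0.5]
width: 0.001
grip_force: 0.0
```

Request:
jog_arm --increments '[[[-0.88,0.19,0.16,0,0,0.48,-1],[-0.88,0.19,0.16,0,0,0.48,-1],[-0.88,0.19,0.16,0,0,0.48,-1],[-0.88,0.19,0.16,0,0,0.48,-1],[-0.88,0.19,0.16,0,0,0.48,-1]]]'

```text
time: 1.77
tool_pos: [0.5147, 0.2099, 0.2073]
tcp_rot: [-1.901, -2.501, 0.001]
wrist_force: [1.2, -0.8, -0.7]
width: -0.004
grip_force: 0.0
```

Request:
jog_arm --increments '[[[-0.81,0.41,0.16,0,0,0.48,-1],[-0.81,0.41,0.16,0,0,0.48,-1],[-0.81,0.41,0.16,0,0,0.48,-1],[-0.81,0.41,0.16,0,0,0.48,-1],[0,0,0,0,0,0,-1]]]'

```text
time: 2.18
tool_pos: [0.5831, 0.122, 0.1873]
tcp_rot: [2.144, 2.295, -0.003]
wrist_force: [0.3, 0.1, 0.5]
width: 0.002
grip_force: 0.0
```

```bash
python3 -c "
from h import *
need(45,125,95)"
```

```text
t 2.18 nest [ 35.1 149.1] z 187.3 shift [-0.81  0.29  3.08] turn [-0.    0.02  0.52] F [0.3 0.1 0.5] w 0.002 g 0.0
```

Request:
jog_arm --increments '[[[-0.4,0.16,0.3,0,0,0.52,-1],[-0.46,0.15,0.5,0,0,0,-1],[0,0,0.8,0,0,0,-1],[0,0,0.8,0,0,0,-1],[0,0,0.6,0,0,0,-1]]]'

```text
time: 2.6
tool_pos: [0.5907, 0.1001, 0.0966]
tcp_rot: [-2.2, -2.24, 0.003]
wrist_force: [0.4, 0.2, -0.5]
width: -0.0
grip_force: 0.0
```

```bash
python3 -c "
from h import *
need(45,-15,95)
im,_=snap('scene'); cv2.imwrite('pics/s2.png',cv2.resize(im[150:260,190:330],None,fx=5,fy=5,interpolation=cv2.INTER_CUBIC))"
```

```text
t 2.6 nest [ 42.3 127.2] z 96.6 shift [-4.74  0.07  0.05] turn [-0.02  0.    0.05] F [ 0.4  0.2 -0.5] w -0.0 g 0.0
```

View pics/s2.png

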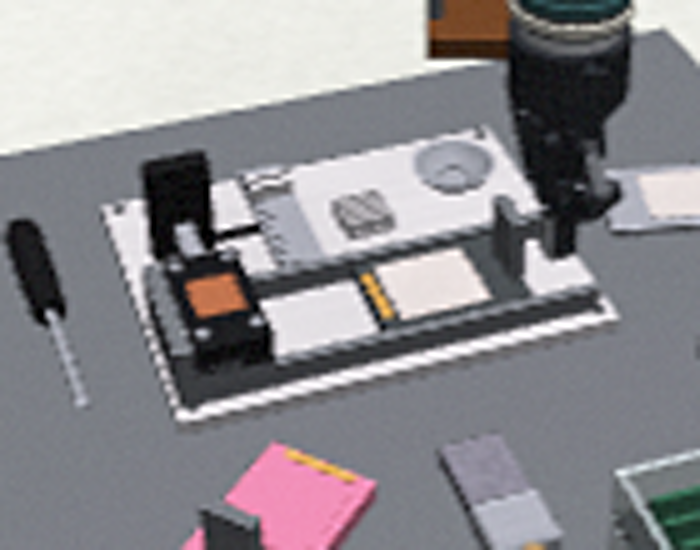

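The gripper is down in the channel at (560,240), just behind the tab at (508,240), so I push now.

Request:
jog_arm --increments '[[[-0.5,0.08,0,0,0,0.05,-1],[-0.5,0,0,0,0,0,-1],[-0.5,0,0,0,0,0,-1],[-0.5,0,0,0,0,0,-1],[-0.5,0,0,0,0,0,-1]]]'

```text
time: 3.07
tool_pos: [0.5956, 0.0246, 0.0996]
tcp_rot: [2.206, 2.236, 0.001]
wrist_force: [1.1, 0.7, 0.3]
width: 0.001
grip_force: 0.0
```

Request:
jog_arm --increments '[[[-0.5,0,0,0,0,0,-1],[-0.4,0,0,0,0,0,-1],[-0.4,0,0,0,0,0,-1],[-0.3,0,0,0,0,0,-1],[-0.2,0,0,0,0,0,-1]]]'

```text
time: 3.48
tool_pos: [0.5963, -0.0297, 0.0993]
tcp_rot: [2.207, 2.235, 0.001]
wrist_force: [0.8, 1.0, 1.2]
width: 0.001
grip_force: 0.0
```

```bash
python3 -c "
from h import *
need(45,-19,95)
im,_=snap('scene'); cv2.imwrite('pics/s3.png',cv2.resize(im[150:260,190:330],None,fx=5,fy=5,interpolation=cv2.INTER_CUBIC))"
```

```text
t 3.48 nest [46.3 -2.7] z 99.3 shift [-0.54 -0.04  0.14] turn [ 0.01 -0.   -0.01] F [0.8 1.  1.2] w 0.001 g 0.0
```

View pics/s3.png

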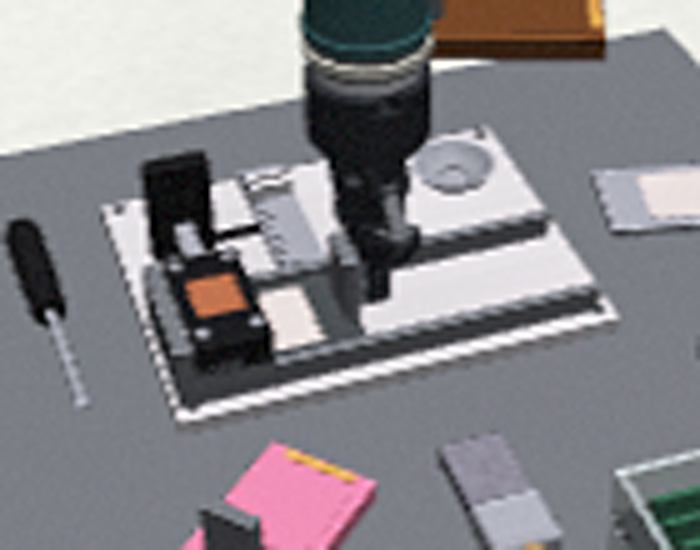

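The caddy's nose is under the bridge (yellow strip hidden, tab at (345,270)), still flat. I push slowly to the stop and watch the force.

Request:
jog_arm --increments '[[[-0.15,-0.04,0,0,0,0,-1],[-0.1,0,0,0,0,0,-1],[-0.1,0,0,0,0,0,-1],[-0.1,0,0,0,0,0,-1],[0,0,0,0,0,0,-1]]]'

```text
time: 3.95
tool_pos: [0.5951, -0.0424, 0.0986]
tcp_rot: [2.207, 2.236, -0.0]
wrist_force: [0.6, -0.7, 0.0]
width: -0.0
grip_force: 0.0
```

```bash
python3 -c "
from h import *
need(45,-19,95)"
```

```text
t 3.95 nest [ 44.8 -15.4] z 98.6 shift [-0.12  0.01  0.12] turn [-0.  0. -0.] F [ 0.6 -0.7  0. ] w -0.0 g 0.0
```

Request:
jog_arm --increments '[[[-0.05,0,0,0,0,0,-1],[-0.05,0,0,0,0,0,-1],[-0.05,0,0,0,0,0,-1],[-0.05,0,0,0,0,0,-1],[0,0,0,0,0,0,-1]]]'

```text
time: 4.37
tool_pos: [0.5953, -0.0435, 0.0998]
tcp_rot: [-2.205, -2.23, -0.008]
wrist_force: [-1.9, 20.1, 8.6]
width: 0.002
grip_force: 0.0
```

```bash
python3 -c "
from h import *
need(45,-19,95)"
```

```text
t 4.37 nest [ 45.1 -16.5] z 99.8 shift [-0.08 -0.    0.16] turn [-0.   -0.07 -0.02] F [-1.9 20.1  8.6] w 0.002 g 0.0
```

Force 20 N: seated. I back off, lift, and verify from above.

Request:
jog_arm --increments '[[[0.3,0,0,0,0,0,-1],[0.7,0,-0.2,0,0,0,-1],[0,0,-1,0,0,0,-1],[0,0,-1,0,0,0,-1],[0,0,-1,0,0,0,0]]]'

```text
time: 4.78
tool_pos: [0.5939, -0.0178, 0.1947]
tcp_rot: [-2.205, -2.236, 0.004]
wrist_force: [0.6, -0.7, 0.3]
width: 0.125
grip_force: 0.0
```

Request:
jog_arm --increments '[[[0,-1,-1,0,0,0,0],[0,-1,0,0,0,0,0],[0,-1,0,0,0,0,0],[0,0,0,0,0,0,0],[0,0,0,0,0,0,0]]]'

```text
time: 5.2
tool_pos: [0.5036, -0.0194, 0.2238]
tcp_rot: [-2.207, -2.236, 0.001]
wrist_force: [0.1, -0.1, 0.1]
width: 0.499
grip_force: 0.0
```

```bash
python3 -c "
from h import *
need(-50,-105,131)
a,_=snap('top'); b,_=snap('scene')
A=cv2.resize(a[148:236,207:317],(400,320),interpolation=cv2.INTER_CUBIC);B=cv2.resize(b[160:240,210:310],(400,320),interpolation=cv2.INTER_CUBIC)
cv2.imwrite('pics/v4.png',np.hstack([A,B]))"
```

```text
t 5.2 nest [-46.4   8.8] z 223.8 shift [-3.79 -0.12  3.1 ] turn [-0.01  0.01 -0.  ] F [ 0.1 -0.1  0.1] w 0.499 g 0.0
```

View pics/v4.png

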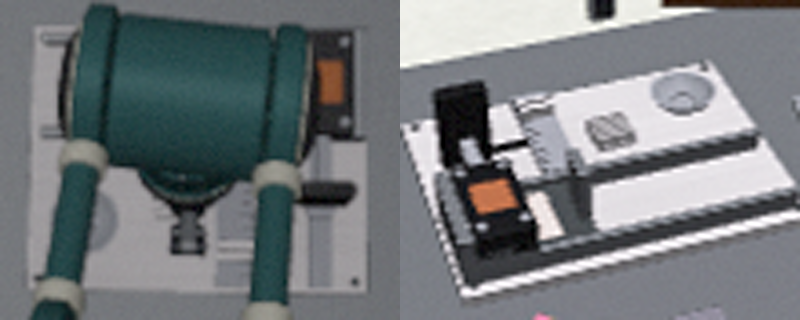

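The caddy is under the bridge with its tab at (575,190) in the right view. I check the tab's position numerically from the scene depth.

```bash
cat > cloud.py <<'E'
from h import *
def cloud(n='scene'):
    P=viewer.camera_params(n); d=np.load(f'pics/{n}.npz')['d']; v,u=np.mgrid[:384,:512]
    C=np.stack([(u-P['cx'])/P['fx']*d,(v-P['cy'])/P['fy']*d,d],-1)[d>0]
    X=(C-np.array(P['t']))@np.array(P['R']); c,s=np.cos(Q[2]),np.sin(Q[2])
    return np.c_[(X[:,:2]-Q[:2])@np.array([[c,-s],[s,c]]),X[:,2]]*1e3
def box(N,a,b): return N[np.all((N>a)&(N<b),axis=1)]
E
python3 - <<'E'
from cloud import *
N=cloud()
t=box(N,(20,-75,36),(70,10,80)); print('tab',len(t),np.percentile(t,[5,50,95],axis=0).round(1))
print('bridge top',np.percentile(box(N,(-10,-150,50),(100,-70,62)),[1,50,99],axis=0).round(1))
t=box(N,(20,-75,17),(70,-45,36)); print('deck',len(t),np.median(t,0).round(1))
g=box(N,(-75,-140,60),(-20,-70,99)); print('grip',np.percentile(g,[2,50,98],axis=0).round(1))
E
```

```text
tab 73 [[ 33.4 -41.7  39. ]
 [ 56.  -38.3  61.9]
 [ 66.2 -31.9  70.9]]
bridge top [[   3.6 -143.2   50.3]
 [  51.4 -113.3   53.4]
 [  93.3  -82.4   57.2]]
deck 92 [ 46.3 -59.8  24.3]
grip [[ -51.  -127.9   60.9]
 [ -41.7 -106.4   79. ]
 [ -38.6  -85.6   93.7]]
```

Tab spans y −42..−32, expected −40..−30, so the caddy is home within calibration. On to the handle.

Request:
jog_arm --increments '[[[-0.95,-0.12,0,0,0,0,0],[-0.95,0,0,0,0,0,0],[-0.95,0,0,0,0,0,0],[-0.94,0,0,0,0,0,0],[0,0,0.5,0,0,0,0]]]'

```text
time: 5.72
tool_pos: [0.5069, -0.1381, 0.2123]
tcp_rot: [2.204, 2.227, 0.003]
wrist_force: [0.7, 0.1, 0.5]
width: 0.496
grip_force: 0.0
```

```bash
python3 -c "
from h import *
need(-50,-105,131)"
```

```text
t 5.72 nest [ -44.6 -110. ] z 212.3 shift [ 0.18 -0.2   2.71] turn [ 0.07  0.05 -0.03] F [0.7 0.1 0.5] w 0.496 g 0.0
```

Request:
jog_arm --increments '[[[0,0,0.2,0,0,0,0],[0,0,0,0,0,0,0],[0,0,0,0,0,0,0],[0,0,0,0,0,0,0],[0,0,0,0,0,0,0]]]'

```text
time: 6.13
tool_pos: [0.5037, -0.1325, 0.2037]
tcp_rot: [2.205, 2.237, 0.001]
wrist_force: [0.3, 0.2, -0.1]
width: 0.499
grip_force: 0.0
```

```bash
python3 -c "
from h import *
need(-50,-105,131)"
```

```text
t 6.13 nest [ -47.7 -104.3] z 203.7 shift [-0.02 -0.08  2.42] turn [0.01 0.   0.01] F [ 0.3  0.2 -0.1] w 0.499 g 0.0
```

Request:
jog_arm --increments '[[[-0.02,-0.08,0.7,0,0,0,0],[0,0,0.7,0,0,0,0],[0,0,0.6,0,0,0,0],[0,0,0.4,0,0,0,0],[0,0,0,0,0,0,0]]]'

```text
time: 6.55
tool_pos: [0.4991, -0.1327, 0.1288]
tcp_rot: [-2.203, -2.234, 0.003]
wrist_force: [-0.5, 0.2, 0.0]
width: 0.502
grip_force: 0.0
```

Request:
jog_arm --increments '[[[0,0,0,0,0,0,-1],[0,0,0,0,0,0,-1],[0,0,0,0,0,0,-1],[0,0,0,0,0,0,-1],[0,0,0,0,0,0,-1]]]' --force 60

```text
time: 6.97
tool_pos: [0.502, -0.1339, 0.1327]
tcp_rot: [2.205, 2.234, 0.003]
wrist_force: [1.6, 1.3, 3.1]
width: 0.157
grip_force: 60.3
```

```bash
python3 -c "
from h import *
need(-94,-105,131)"
```

```text
t 6.97 nest [ -49.4 -105.7] z 132.7 shift [ 0.02 -1.49  0.05] turn [ 0.03  0.01 -0.  ] F [1.6 1.3 3.1] w 0.157 g 60.3
```

Gripped (about 14 mm). I pull 42 mm, then compare pointer with mark.

Request:
jog_arm --increments '[[[0,-0.3,0,0,0,0,-1],[0,-0.4,0,0,0,0,-1],[0,-0.4,0,0,0,0,-1],[0,-0.2,0,0,0,0,-1],[0,-0.1,0,0,0,0,-1]]]'

```text
time: 7.38
tool_pos: [0.461, -0.1343, 0.1327]
tcp_rot: [2.204, 2.231, 0.007]
wrist_force: [9.9, 2.9, -2.8]
width: 0.156
grip_force: 60.8
```

Request:
jog_arm --increments '[[[0,0,0,0,0,0,-1],[0,0,0,0,0,0,-1],[0,0,0,0,0,0,-1],[0,0,0,0,0,0,-1],[0,0,0,0,0,0,-1]]]'

```text
time: 7.8
tool_pos: [0.4617, -0.1343, 0.1327]
tcp_rot: [2.204, 2.231, 0.007]
wrist_force: [9.7, 2.7, -3.1]
width: 0.157
grip_force: 60.9
```

```bash
python3 -c "
from h import *
need(-94,-105,131)
a,_=snap('top'); b,_=snap('scene')
A=cv2.resize(a[190:240,250:312],(400,323),interpolation=cv2.INTER_CUBIC);B=cv2.resize(b[160:220,210:285],(400,323),interpolation=cv2.INTER_CUBIC)
cv2.imwrite('pics/v5.png',np.hstack([A,B]))"
```

```text
t 7.8 nest [ -89.8 -105.6] z 132.7 shift [ 0.02 -0.14  0.05] turn [ 0.07  0.01 -0.01] F [ 9.7  2.7 -3.1] w 0.157 g 60.9
```

View pics/v5.png

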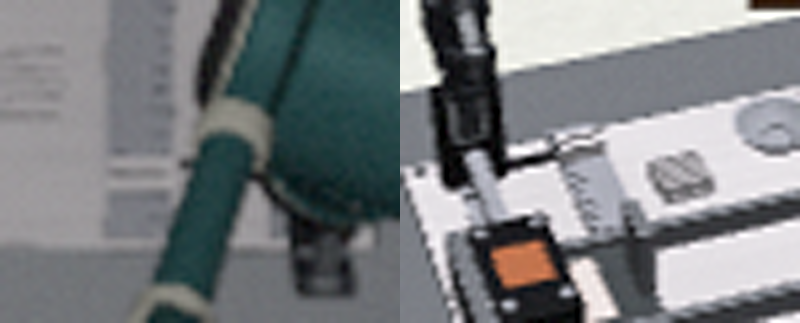

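Left view: pointer tip at (187,164), mark line at (112–165,173); the pointer is still a few mm short. I take an enlarged crop for the exact gap.

```bash
python3 -c "
from h import *
a=np.load('pics/top.npz')['im'][205:227,262:286]
b=np.load('pics/scene.npz')['im'][177:201,225:251]
f=lambda i:cv2.convertScaleAbs(cv2.resize(i,(400,400),interpolation=cv2.INTER_CUBIC),alpha=1.3)
cv2.imwrite('pics/v6.png',np.hstack([f(a),f(b)]))"
```

```text
(no output)
```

View pics/v6.png

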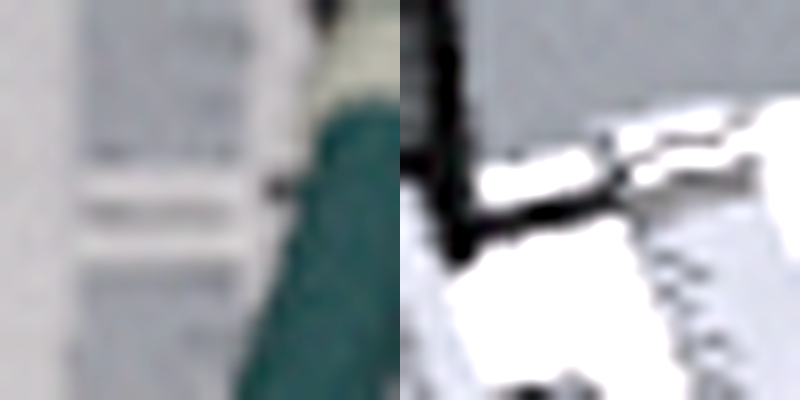

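Left: tip at (270,188), mark line at row 212 with its near end at (235,212).

```bash
python3 -c "
from h import *
c,s=np.cos(Q[2]),np.sin(Q[2])
for u,v,z in[(270,188,.029),(235,212,.032)]:
    p=w('top',262+u*24/400-.5,205+v*22/400-.5,z); print(((p[:2]-Q[:2])@np.array([[c,-s],[s,c]])*1e3).round(1))"
```

```text
[-89.2 -51.4]
[-93.5 -44.9]
```

The gap is about 4 mm. The arm position agrees (40.5 of 44 mm pulled).

Request:
jog_arm --increments '[[[0,-0.07,0,0,0,0,-1],[0,-0.07,0,0,0,0,-1],[0,0,0,0,0,0,-1],[0,0,0,0,0,0,-1],[0,0,0,0,0,0,-1]]]'

```text
time: 8.32
tool_pos: [0.4576, -0.1344, 0.1327]
tcp_rot: [2.204, 2.231, 0.008]
wrist_force: [9.4, 3.9, -2.5]
width: 0.154
grip_force: 61.0
```

Request:
jog_arm --increments '[[[0,0,0,0,0,0,-1],[0,0,0,0,0,0,-1],[0,0,0,0,0,0,-1],[0,0,0,0,0,0,-1],[0,0,0,0,0,0,-1]]]'

```text
time: 8.73
tool_pos: [0.4576, -0.1344, 0.1327]
tcp_rot: [2.204, 2.231, 0.008]
wrist_force: [8.9, 2.7, -2.7]
width: 0.156
grip_force: 61.0
```

```bash
python3 -c "
from cloud import *
need(-94,-105,131)
a,_=snap('top'); b,_=snap('scene'); N=cloud()
t=box(N,(20,-75,36),(70,10,80)); print('tab',len(t),np.percentile(t,[5,50,95],axis=0).round(1))
f=lambda i:cv2.convertScaleAbs(cv2.resize(i,(400,400),interpolation=cv2.INTER_CUBIC),alpha=1.1)
cv2.imwrite('pics/v7.png',np.hstack([f(a[205:227,262:286]),f(b[177:201,225:251])]))"
```

```text
t 8.73 nest [ -93.8 -105.6] z 132.7 shift [ 0.02 -0.01  0.06] turn [ 0.07  0.01 -0.01] F [ 8.9  2.7 -2.7] w 0.156 g 61.0
tab 74 [[ 34.3 -41.5  38. ]
 [ 60.6 -38.5  60.9]
 [ 66.5 -31.6  71.6]]
```

View pics/v7.png

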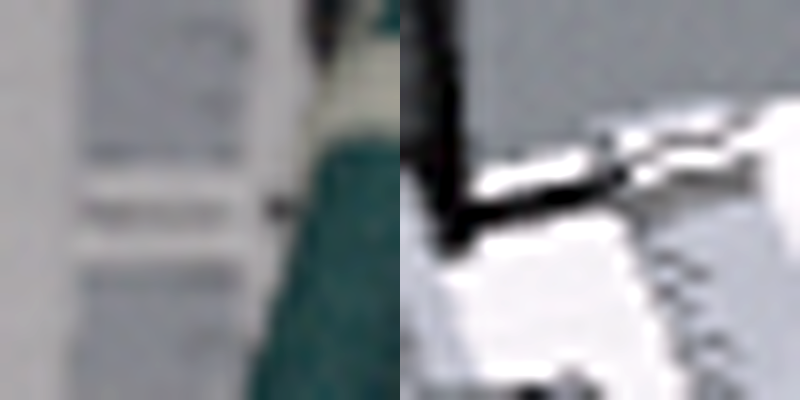

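Left: pointer tip at (280,209), line at row 211, so they are aligned to within about 1 mm. Right: the pointer runs straight into the mark line. The caddy hasn't moved and the grip is steady, so I hand in.

```bash
python3 -c "
from h import *
print(bot.finish_job())"
```

```text
the job is handed in; nothing more can be done
None
```

I handed the job in at about 9 s: the caddy is home against the end stop, and the gripper holds the handle with its pointer within about 1 mm of the mark line; no verdict was returned.

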